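Hang the ring spanner on the tall post

TASK

Hang the flat ring spanner (the one whose head is a closed ring with a large open eye) by its eye on the taller of the two post stands, so that the post stands up through the eye and the spanner lies down flat on the stand's round foot. Lower it on, do not drop it, and leave the other two flat spanners where they lie.

Things in the scene. Friction and masses are not known exactly. Their poses are not given: they have to be found in the camera images.
- ring_spanner: Flat steel spanner, 10 mm thick, 0.2 to 0.4 kg. Head: closed ring, 72 mm outside, round through eye of 44 mm. Handle: flat bar 24 mm wide, along the body's -x from the ring to 154 mm from the eye's centre. Origin: centre of the eye, on the underside, z up (0 on the bench). Balances 50 mm along -x from the origin; grip across the handle (fingers closing along y) 50 to 75 mm along -x.
- tall_stand: Fixed stand: round dark steel foot, 140 mm diameter, 12 mm thick, with an upright round post of 14 mm diameter at its centre, 70 mm above the foot (top 82 mm above the bench, last 6 mm tapered). Origin: centre of the foot's underside, on the bench; z up. A like stand with a post only 25 mm high stands 15 to 26 cm to one side of it: not the one wanted.
- fork_spanner: Bystander: flat steel spanner of the same size and handle, but its head is an open fork (C shape, gap at the far end). Origin: centre of the head, on the underside; handle along -x to 154 mm. Leave it.
- disc_spanner: Bystander: flat steel spanner of the same size and handle, but its head is a solid 72 mm disc with two small dark pin holes. Origin: centre of the head, on the underside; handle along -x to 154 mm. Leave it.
Mind the look-alikes: they are no part of the job. Leave any purple look-alike of the tall_stand alone. What is shaped like the ring_spanner but green is not meant.

How it is judged:
At the end, for the whole second after the job is handed in: The tall post stands up through the ring spanner's eye (eye's centre within 20 mm of the post's axis), the spanner lies flat (within 10 degrees) down on the foot (underside of the eye 5 to 26 mm above the bench; 12 mm when flat), released and at rest (horizontal distance between ring_spanner and tall_stand below 0.02 m and z of ring_spanner in the frame of tall_stand between 0.005 and 0.026 m and angle between the z axis of ring_spanner and the z axis of tall_stand, either way round below 0.18 rad and linear speed of ring_spanner below 0.03 m/s and angular speed of ring_spanner below 0.2 rad/s); the robot touches nothing.
It fails at once if the ring spanner is dropped down the post (falls faster than 0.6 m/s around it) instead of lowered (horizontal distance between ring_spanner and tall_stand below 0.03 m and height (world z) of ring_spanner below 0.08 m and linear speed of ring_spanner above 0.6 m/s).
It fails at once if the fork spanner is moved more than 30 mm (distance of fork_spanner from where it was at the start of the episode above 0.03 m).
It fails at once if the disc spanner is moved more than 30 mm (distance of disc_spanner from where it was at the start of the episode above 0.03 m).
It also fails if it takes over 48 s, if anything falls off the work surface, if the arm or the gripper's body presses on something with over 40 N, if the wrist force passes 120 N, or if a joint passes its speed limit or range.

ROBOT

A 6-joint arm with a two-finger parallel gripper is mounted at the origin on the work surface. World frame = base frame: x ahead of the robot, y to its left, z up, the work surface at z = 0. Lengths are in m, angles in rad, forces in N, time in s.
With the tool pointing down it reaches from about 0.25 to 0.725 m from the base axis. Payload 4 kg.
Tool frame: the origin (TCP) lies between the finger pads; the fingertips stand 11 mm ahead of it and the grasp point (between the pads) lies 8 mm behind it (bot.tip_extent is the distance from the TCP to the fingertips, in m); z points along the fingers, y is the line along which they close (so a half turn about z gives the same grasp; the last joint's range is limited). The gripper opens to 85 mm and grips with 20 to 120 N. Pads are 22 mm wide; open, the fingers measure 114 mm over their backs; the gripper's body (76 mm by 85 mm) begins 54 mm behind the grasp point. The pads swing forward as they close: fully open they stand 13 mm farther back than shut.
Start: joints at [1.115, 0.241, 0.005, 1.335, 0, 1.571], TCP at [0.22, 0.449, 0.242] pointing down, gripper open.
Joint ranges: [-2.72, 2.72], [-1.05, 1.87], [-1.09, 1.28], [-1.99, 2.15], [-1.42, 1.44], [-3.14, 3.14]. Speed limits (rad/s): [2.79, 2.79, 3.14, 3.14, 3.14, 3.14].

INTERFACE

Orientations are given as a unit quaternion [x, y, z, w].
In Python, from workcell import bot gives the robot as it stands. The module is installed in compiled form; this text tells all that it offers.
- The arm moves only by the tool drive_tool, never from a script. Its argument "rows" is a list of rows, each an object of numbers: "dx", "dy", "dz": the shift along the tool's x, y, z in units of 50 mm (1.0 is 50 mm); "wx", "wy", "wz": the turn, a rotation vector about the tool's x, y, z in units of 5 degrees (1.0 is 5 degrees); "hand": the finger opening in mm, from 0 to 85.4. A call has 1 to 20 rows; each row is the pose to reach, as a shift and turn from the pose commanded when the call began, along the tool's axes at that moment; what a row does not reach only later rows make up. A row lasts 1/10 s, in which the tool goes at most 50 mm and 8.59 degrees, less where a joint would pass 70% of its speed; a pose out of reach is approached as far as the arm can. A call with a gripper value outside its range is refused whole. The fingers move at their own pace and stop on an object; the grip force is fixed at half the most. Time passes only in rows, so rows that repeat a pose let the fingers close. It gives the time, the measured TCP pose, the force, the opening and the grip force at its end, in the units of the state.
- bot.get_obs(): the state, without advancing time (a new reading comes with each control period).
- bot.camera(name): name is "scene" or "top" or "wrist"; returns the picture (480x640x3 uint8, red, green, blue); there is no depth.
- bot.get_calibration(name): a dict with "vfov" (degrees; the focal length in pixels is half the picture's height over the tangent of half this angle, whatever the lens; pixels are square), "cx", "cy" (the principal point, pixels), "origin" and "rotation" of the camera in the world; the wrist camera has in their place "mount" (4x4, takes a point from camera to tool coordinates, whose origin is the TCP and whose axes are the flange's). Camera axes: x right, y up, looking along -z (the intrinsics and any distortion apply to the point x, -y, -z); pixel columns grow to the right and rows downward; lengths in m; the calibration is good to about 2 mm. A picture is of the moment at which its call begins: read the wrist's pose just before it. get_calibration takes no time and is no camera call.
- bot.job_done(): hands the job in; it is judged then, once.
Trained networks look in the newest picture that a camera, given by its name, has taken for a name from the list of things; names that differ only in an ending like _2 or _b are one class to them, and where a whole thing is asked for, a point or a joint stands for the part that bears it (a point fixed in the world has none). Each returns a list of dicts, best first, with "score" (0 to 1); they miss things now and then, are a little off and sometimes report something else, mostly with a low value. They report only what shows in the picture. A call takes as long as a camera call. They do not tell look-alikes from the thing itself.
- bot.look_for(camera, thing): "extent" ([centre column, centre row, width, height] in pixels, round what is visible of it).
- bot.outline_of(camera, thing): "region" (480x640 bool, what is visible of it) and "extent" ([centre column, centre row, width, height] in pixels, round what is visible of it).
The state is a dict: "clock": time; "joint_pos": joint angles; "joint_vel": joint speeds; "tau": joint torques, N m; "eef_pos": TCP position; "tool_rot": TCP orientation; "ft_force": force on the tool from outside, world axes, zero at the start; "ft_torque": the same for the moment, N m; "grip_width": finger opening in m; "grasp_force": force on a finger pad.
Only numpy, scipy, OpenCV 4.12 (cv2) and the standard library are available. Lean on these libraries where they do the work, as an engineer would, in place of code of your own. Each camera call takes 0.05 s, during which the arm holds its last target. There are 200 camera calls.

## Working session

There is one attempt and no reset: what is moved stays moved. The work goes in short steps, Python scripts to look and compute and a tool call to move; the robot and the scene stay as the last step left them, time stands still between calls to the robot, and variables do not carry over. Pictures are saved under pics/ and viewed, at most 10 in all, crops included, and the job is handed in when it is done.

Besides the shell and the picture viewer there is one more tool, called after "Call:" in YAML: its name, and indented under it one key for each argument. drive_tool: Moves the arm, as the interface text tells. Its arguments: {"type":"object","properties":{"rows":{"type":"array","items":{"type":"object","properties":{"dx":{"type":"number"},"dy":{"type":"number"},"dz":{"type":"number"},"wx":{"type":"number"},"wy":{"type":"number"},"wz":{"type":"number"},"hand":{"type":"number"}}}}},"required":["rows"]}

```bash
mkdir -p pics; cat > h.py <<'E'
import numpy as np, cv2
from scipy.spatial.transform import Rotation as R
from workcell import bot
def cal(n):
    c=bot.get_calibration(n)
    if 'mount' in c:
        o=bot.get_obs(); M=np.array(c['mount']); Rt=R.from_quat(o['tool_rot']).as_matrix()
        return c,np.array(o['eef_pos'])+Rt@M[:3,3],Rt@M[:3,:3]
    return c,np.array(c['origin']),np.array(c['rotation']).reshape(3,3)
def ray(C,u,v,z):
    c,o,r=C; f=240/np.tan(np.radians(c['vfov'])/2)
    d=r@np.array([(u-c['cx'])/f,-(v-c['cy'])/f,-1]); return o+d*(z-o[2])/d[2]
def snap(n,name):
    C=cal(n); im=bot.camera(n); cv2.imwrite(f'pics/{name}.png',im[:,:,::-1]); return C,im
E
python3 - <<'E'
from h import *
for n in ['top','scene']:
    print({k:v for k,v in bot.get_calibration(n).items()})
    C,im=snap(n,n+'0')
    for t in ['ring_spanner','tall_stand','fork_spanner','disc_spanner']:
        for d in bot.look_for(n,t): 
            e=d['extent'];print(n,t,round(d['score'],2),np.round(e),ray(C,e[0],e[1],0.01).round(3))
print(bot.get_calibration('wrist'),bot.get_obs())
E
```

```text
{'vfov': 52.836139684385856, 'cx': 324.15806869692966, 'cy': 242.12987493304158, 'origin': array([0.37872119, 0.08993468, 1.15621587]), 'rotation': array([-0.04578318,  0.03205734,  0.71708986, -0.69473618])}Traceback (most recent call last):
  File "<stdin>", line 4, in <module>
  File "h.py", line 14, in snap
    C=cal(n); im=bot.camera(n); cv2.imwrite(f'pics/{name}.png',im[:,:,::-1]); return C,im
  File "h.py", line 9, in cal
    return c,np.array(c['origin']),np.array(c['rotation']).reshape(3,3)
                                   ~~~~~~~~~~~~~~~~~~~~~~~~~~~~~~~^^^^^
ValueError: cannot reshape array of size 4 into shape (3,3)
```

```bash
sed -i "s/np.array(c\['rotation'\]).reshape(3,3)/R.from_quat(c['rotation']).as_matrix()/" h.py
python3 - <<'E'
from h import *
for n in ['top','scene']:
    C,im=snap(n,n+'0')
    for t in ['ring_spanner','tall_stand','fork_spanner','disc_spanner']:
        for d in bot.look_for(n,t): 
            e=d['extent'];print(n,t,round(d['score'],2),np.round(e),ray(C,e[0],e[1],0.01).round(3))
print(bot.get_calibration('scene'),bot.get_calibration('wrist'),bot.get_obs())
E
```

```text
top ring_spanner 0.94 [380. 232.  26.  71.] [ 0.525 -0.024  0.01 ]
top ring_spanner 0.66 [423. 312.  34.  83.] [ 0.333 -0.115  0.01 ]
top ring_spanner 0.19 [508. 212.  31.  75.] [ 0.565 -0.329  0.01 ]
top tall_stand 0.81 [226. 209.  60.  58.] [0.594 0.345 0.01 ]
top tall_stand 0.77 [145. 231.  57.  57.] [0.547 0.541 0.01 ]
top fork_spanner 0.92 [506. 213.  26.  74.] [ 0.562 -0.325  0.01 ]
top disc_spanner 0.87 [437. 212.  30.  76.] [ 0.569 -0.162  0.01 ]
scene ring_spanner 0.94 [188. 254.  66.  68.] [ 0.339 -0.118  0.01 ]
scene tall_stand 0.63 [486. 169.  62.  45.] [0.556 0.54  0.01 ]
scene tall_stand 0.55 [438. 226.  62.  49.] [0.602 0.348 0.01 ]
scene fork_spanner 0.8 [154. 410.  75.  86.] [ 0.583 -0.335  0.01 ]
scene disc_spanner 0.67 [231. 357.  76.  79.] [ 0.583 -0.17   0.01 ]
scene disc_spanner 0.52 [440. 226.  61.  53.] [0.605 0.35  0.01 ]
{'vfov': 43.3513858224459, 'cx': 313.1742097596295, 'cy': 245.70956487867423, 'origin': array([ 1.00528355, -0.29302219,  1.09620372]), 'rotation': array([0.24046028, 0.12029367, 0.42833561, 0.86269166])} {'vfov': 60.00020704693034, 'cx': 31
[... 415 characters left out ...]
_pos': array([ 1.11500212e+00,  2.40588573e-01,  4.95094431e-03,  1.33519916e+00,
       -7.86420600e-06,  1.57078939e+00]), 'joint_vel': array([ 1.39347952e-03, -8.98490999e-04,  2.04324335e-03, -2.05874827e-04,
        9.63248787e-05, -7.83825483e-06]), 'tau': array([-4.37239687e-04, -3.71858633e+01,  2.52461600e+01,  2.75746563e-03,
       -1.34145580e-05,  7.21077118e-07]), 'eef_pos': array([0.22007946, 0.44893365, 0.24229342]), 'tool_rot': array([ 2.25926119e-01,  9.74144439e-01, -2.05944015e-05, -7.39983287e-07]), 'ft_force': array([ 0.40338261, -1.07533669,  0.01155325]), 'ft_torque': array([ 0.02535987, -0.00195162,  0.05502092]), 'grasp_force': 0.0, 'grip_width': 0.0853717463782084}
```

View pics/top0.png

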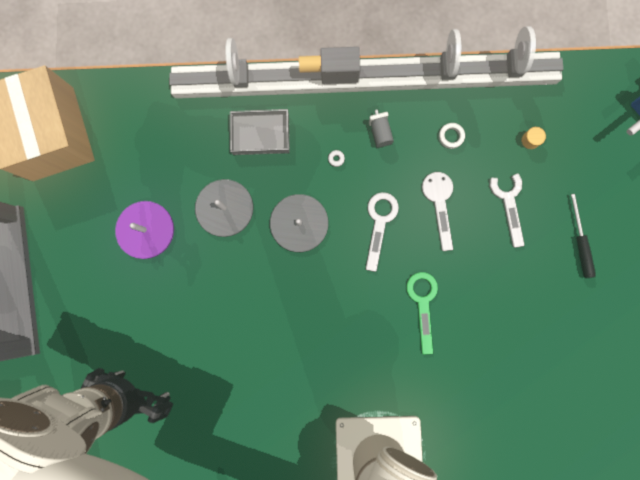

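View pics/scene0.png

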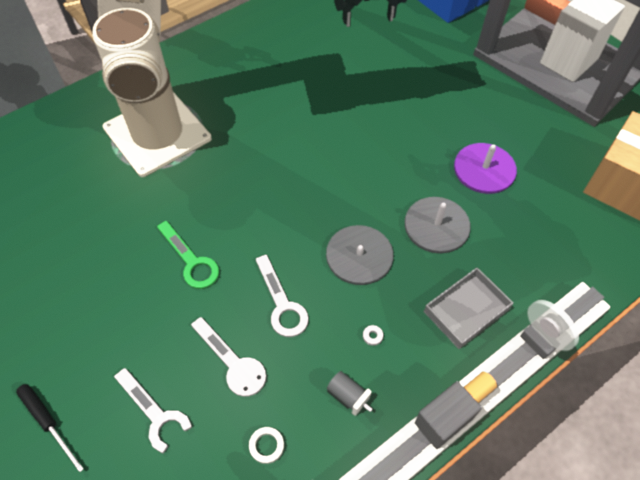

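Candidates for the ring spanner in the top picture are the white ring at (383,208), the green ring at (423,288), the disc at (438,187), the fork at (507,187) and the loose rings at (452,135) and (337,158). I choose the white one at (383,208).

Stand candidates are dark with a long post at (224,208), dark with a stub at (299,223) and purple at (145,230). I choose (224,208).

```bash
python3 - <<'E'
from h import *
C,im=snap('top','top1')
c=im[130:310,120:470]; cv2.imwrite('pics/crop.png',cv2.resize(c,None,fx=2.2,fy=2.2,interpolation=cv2.INTER_CUBIC)[:,:,::-1])
g=im.min(2); m=(g>120).astype(np.uint8); m[:,:350]=0;m[:,410:]=0;m[:185]=0;m[285:]=0
cs,h=cv2.findContours(m,cv2.RETR_CCOMP,cv2.CHAIN_APPROX_NONE)
for k,q in enumerate(cs):
    if cv2.contourArea(q)>60:
        (u,v),r=cv2.minEnclosingCircle(q); M=cv2.moments(q); u,v=M['m10']/M['m00'],M['m01']/M['m00']
        print(h[0][k],cv2.contourArea(q),(u,v),r,ray(C,u,v,.01).round(4))
ys,xs=np.where(m); i=ys>265
print('end',ray(C,xs[i].mean(),ys[i].mean(),.01), ys.max())
for d in bot.outline_of('top','tall_stand')[:2]:
    r=d['region'].astype(np.uint8); cc=max(cv2.findContours(r,0,1)[0],key=cv2.contourArea); (u,v),ax,_=cv2.fitEllipse(cc); print('stand',u,v,ax,ray(C,u,v,.012).round(4))
E
```

```text
[-1  0  2 -1] 1226.0 (379.7873844480696, 223.2752854812398) 39.95319747924805 [ 0.5468 -0.0241  0.01  ]
[-1 -1 -1  1] 235.0 (382.92765957446807, 207.24397163120565) 9.153266906738281 [ 0.5854 -0.0333  0.01  ]
end [ 0.4386102  -0.00447557  0.01      ] 284
stand 224.22654724121094 207.83038330078125 (56.07805633544922, 56.8411979675293) [0.5968 0.3488 0.012 ]
stand 144.7355499267578 230.17098999023438 (56.73432922363281, 58.85194396972656) [0.5488 0.5415 0.012 ]
```

View pics/crop.png

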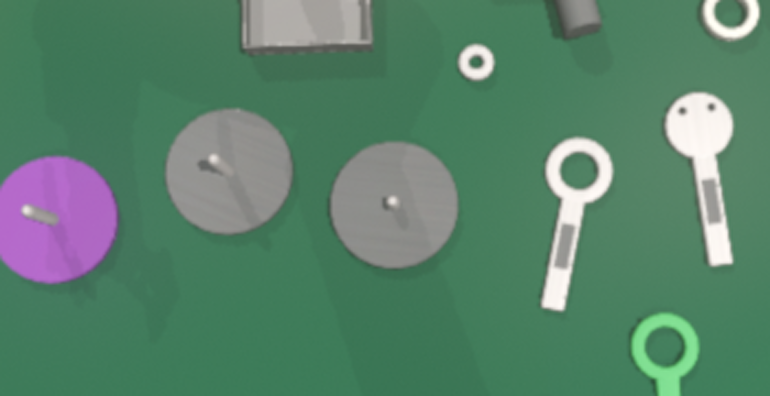

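The crop confirms the white closed ring spanner with its eye at top pixel (383,207), and the tall dark stand at (224,208) with its long post. Next I move above the handle.

Call:
drive_tool:
  rows:
    - {"dx": -1, "dy": -0.6, "dz": 0.1, "wz": -0.3, "hand": 60}
    - {"dx": -1.8, "dy": -1.1, "dz": 0.2, "wz": -0.6, "hand": 60}
    - {"dx": -2.6, "dy": -1.55, "dz": 0.3, "wz": -0.9, "hand": 60}
    - {"dx": -3.4, "dy": -2.0, "dz": 0.4, "wz": -1.2, "hand": 60}
    - {"dx": -4.2, "dy": -2.5, "dz": 0.5, "wz": -1.5, "hand": 60}
    - {"dx": -5.0, "dy": -3.0, "dz": 0.6, "wz": -1.8, "hand": 60}
    - {"dx": -5.8, "dy": -3.45, "dz": 0.7, "wz": -2.1, "hand": 60}
    - {"dx": -6.6, "dy": -3.9, "dz": 0.8, "wz": -2.4, "hand": 60}
    - {"dx": -7.4, "dy": -4.4, "dz": 0.8, "wz": -2.54, "hand": 60}
    - {"dx": -8.2, "dy": -4.9, "dz": 0.8, "wz": -2.54, "hand": 60}
    - {"dx": -8.9, "dy": -5.3, "dz": 0.8, "wz": -2.54, "hand": 60}
    - {"dx": -9.4, "dy": -5.6, "dz": 0.8, "wz": -2.54, "hand": 60}
    - {"dx": -9.6, "dy": -5.72, "dz": 0.8, "wz": -2.54, "hand": 60}
    - {"dx": -9.6, "dy": -5.72, "dz": 0.8, "wz": -2.54, "hand": 60}
    - {"dx": -9.6, "dy": -5.72, "dz": 0.8, "wz": -2.54, "hand": 60}
    - {"dx": -9.6, "dy": -5.72, "dz": 0.8, "wz": -2.54, "hand": 60}
    - {"dx": -9.6, "dy": -5.72, "dz": 0.8, "wz": -2.54, "hand": 60}

```text
invalid input at $.rows[0]: expected keys dx, dy, dz, wx, wy, wz, hand
```

```bash
cat > w.py <<'E'
from h import *
import sys
C,im=snap('wrist',sys.argv[1])
o=bot.get_obs(); p=np.array(o['eef_pos']); Rt=R.from_quat(o['tool_rot']).as_matrix()
print(o['clock'],p,np.array(o['joint_pos']).round(2),Rt.round(3).tolist())
d=bot.outline_of('wrist','ring_spanner')[0]; m=d['region'].astype(np.uint8); print(d['score'],d['extent'])
cs,h=cv2.findContours(m,cv2.RETR_CCOMP,cv2.CHAIN_APPROX_NONE)
z=float(sys.argv[2])
for k,q in enumerate(cs):
    if cv2.contourArea(q)>300:
        P=np.array([ray(C,u,v,z)[:2] for u,v in q[:,0]],np.float32)*1000
        M=cv2.moments(P.reshape(-1,1,2)); c=np.array([M['m10'],M['m01']])/M['m00']
        print(h[0][k][3],cv2.contourArea(P),'centroid',c,'minrect',cv2.minAreaRect(P))
E
python3 w.py w1 0.01
```

```text
0.65 [0.22008324 0.44894931 0.24232639] [1.12 0.24 0.   1.34 0.   1.57] [[-0.898, 0.44, 0.0], [0.44, 0.898, 0.0], [0.0, 0.0, -1.0]]Traceback (most recent call last):
  File "w.py", line 6, in <module>
    d=bot.outline_of('wrist','ring_spanner')[0]; m=d['region'].astype(np.uint8); print(d['score'],d['extent'])
      ~~~~~~~~~~~~~~~~~~~~~~~~~~~~~~~~~~~~~~^^^
IndexError: list index out of range
```

View pics/w1.png

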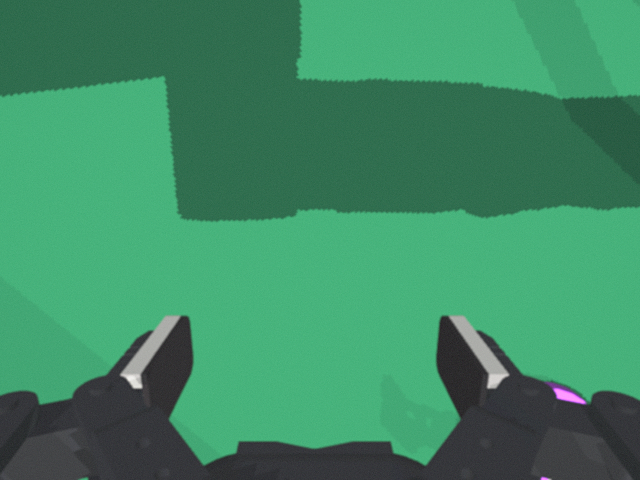

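Call:
drive_tool:
  rows:
    - {"dx": -1, "dy": -0.6, "dz": 0.1, "wx": 0, "wy": 0, "wz": -0.3, "hand": 60}
    - {"dx": -1.8, "dy": -1.1, "dz": 0.2, "wx": 0, "wy": 0, "wz": -0.6, "hand": 60}
    - {"dx": -2.6, "dy": -1.55, "dz": 0.3, "wx": 0, "wy": 0, "wz": -0.9, "hand": 60}
    - {"dx": -3.4, "dy": -2.0, "dz": 0.4, "wx": 0, "wy": 0, "wz": -1.2, "hand": 60}
    - {"dx": -4.2, "dy": -2.5, "dz": 0.5, "wx": 0, "wy": 0, "wz": -1.5, "hand": 60}
    - {"dx": -5.0, "dy": -3.0, "dz": 0.6, "wx": 0, "wy": 0, "wz": -1.8, "hand": 60}
    - {"dx": -5.8, "dy": -3.45, "dz": 0.7, "wx": 0, "wy": 0, "wz": -2.1, "hand": 60}
    - {"dx": -6.6, "dy": -3.9, "dz": 0.8, "wx": 0, "wy": 0, "wz": -2.4, "hand": 60}
    - {"dx": -7.4, "dy": -4.4, "dz": 0.8, "wx": 0, "wy": 0, "wz": -2.54, "hand": 60}
    - {"dx": -8.2, "dy": -4.9, "dz": 0.8, "wx": 0, "wy": 0, "wz": -2.54, "hand": 60}
    - {"dx": -8.9, "dy": -5.3, "dz": 0.8, "wx": 0, "wy": 0, "wz": -2.54, "hand": 60}
    - {"dx": -9.4, "dy": -5.6, "dz": 0.8, "wx": 0, "wy": 0, "wz": -2.54, "hand": 60}
    - {"dx": -9.6, "dy": -5.72, "dz": 0.8, "wx": 0, "wy": 0, "wz": -2.54, "hand": 60}
    - {"dx": -9.6, "dy": -5.72, "dz": 0.8, "wx": 0, "wy": 0, "wz": -2.54, "hand": 60}
    - {"dx": -9.6, "dy": -5.72, "dz": 0.8, "wx": 0, "wy": 0, "wz": -2.54, "hand": 60}
    - {"dx": -9.6, "dy": -5.72, "dz": 0.8, "wx": 0, "wy": 0, "wz": -2.54, "hand": 60}
    - {"dx": -9.6, "dy": -5.72, "dz": 0.8, "wx": 0, "wy": 0, "wz": -2.54, "hand": 60}

```text
clock: 2.4
eef_pos: [0.5247, -0.0179, 0.2025]
tool_rot: [0.116, 0.993, 0.0, -0.0]
ft_force: [0.4, -0.8, 0.7]
grip_width: 0.0599
grasp_force: 0.0
```

```bash
python3 w.py w2 0.01
```

```text
2.45 [ 0.52476734 -0.01801151  0.20255014] [-0.03  0.31 -0.01  1.25  0.    0.2 ] [[-0.973, 0.23, 0.0], [0.23, 0.973, 0.0], [-0.0, 0.0, -1.0]]
0.96 [314.0, 210.6, 84.7, 232.4]
-1 6670.7171332274565 centroid [546.22894722 -22.34562886] minrect ((527.15966796875, -15.842300415039062), (70.42144012451172, 188.6482696533203), 75.02474975585938)
0 1394.0266961143352 centroid [582.26996436 -30.71271232] minrect ((582.345947265625, -30.679658889770508), (42.2525749206543, 42.26139450073242), 33.01480484008789)
```

View pics/w2.png

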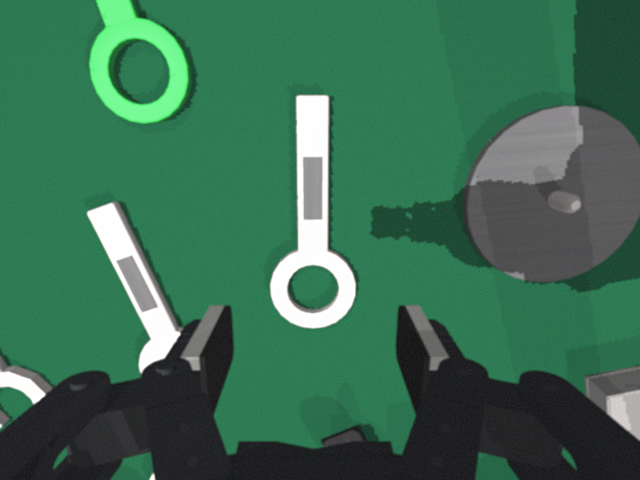

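The wrist view shows the ring spanner's eye at (313,287), with its handle straight along the tool x axis. I descend and grip.

Call:
drive_tool:
  rows:
    - {"dx": 0.08, "dy": 0, "dz": 0.6, "wx": 0, "wy": 0, "wz": 0, "hand": 55}
    - {"dx": 0.08, "dy": 0, "dz": 1.4, "wx": 0, "wy": 0, "wz": 0, "hand": 55}
    - {"dx": 0.08, "dy": 0, "dz": 2.2, "wx": 0, "wy": 0, "wz": 0, "hand": 55}
    - {"dx": 0.08, "dy": 0, "dz": 2.8, "wx": 0, "wy": 0, "wz": 0, "hand": 55}
    - {"dx": 0.08, "dy": 0, "dz": 3.2, "wx": 0, "wy": 0, "wz": 0, "hand": 55}
    - {"dx": 0.08, "dy": 0, "dz": 3.5, "wx": 0, "wy": 0, "wz": 0, "hand": 50}
    - {"dx": 0.08, "dy": 0, "dz": 3.7, "wx": 0, "wy": 0, "wz": 0, "hand": 45}
    - {"dx": 0.08, "dy": 0, "dz": 3.77, "wx": 0, "wy": 0, "wz": 0, "hand": 40}
    - {"dx": 0.08, "dy": 0, "dz": 3.77, "wx": 0, "wy": 0, "wz": 0, "hand": 35}
    - {"dx": 0.08, "dy": 0, "dz": 3.77, "wx": 0, "wy": 0, "wz": 0, "hand": 30}
    - {"dx": 0.08, "dy": 0, "dz": 3.77, "wx": 0, "wy": 0, "wz": 0, "hand": 15}
    - {"dx": 0.08, "dy": 0, "dz": 3.77, "wx": 0, "wy": 0, "wz": 0, "hand": 10}
    - {"dx": 0.08, "dy": 0, "dz": 3.77, "wx": 0, "wy": 0, "wz": 0, "hand": 5}
    - {"dx": 0.08, "dy": 0, "dz": 3.77, "wx": 0, "wy": 0, "wz": 0, "hand": 0}
    - {"dx": 0.08, "dy": 0, "dz": 3.77, "wx": 0, "wy": 0, "wz": 0, "hand": 0}
    - {"dx": 0.08, "dy": 0, "dz": 3.77, "wx": 0, "wy": 0, "wz": 0, "hand": 0}

```text
clock: 4.1
eef_pos: [0.5222, -0.0183, 0.0151]
tool_rot: [0.117, 0.993, 0.0, 0.001]
ft_force: [-2.0, -0.5, 5.8]
grip_width: 0.0214
grasp_force: 59.3
```

Call:
drive_tool:
  rows:
    - {"dx": 0, "dy": 0, "dz": -0.2, "wx": 0, "wy": 0, "wz": 0, "hand": 0}
    - {"dx": 0, "dy": 0, "dz": -0.5, "wx": 0, "wy": 0, "wz": 0, "hand": 0}
    - {"dx": 0, "dy": 0, "dz": -0.9, "wx": 0, "wy": 0, "wz": 0, "hand": 0}
    - {"dx": 0, "dy": 0, "dz": -1.4, "wx": 0, "wy": 0, "wz": 0, "hand": 0}
    - {"dx": 0, "dy": 0, "dz": -1.9, "wx": 0, "wy": 0, "wz": 0, "hand": 0}
    - {"dx": 0, "dy": 0, "dz": -2.4, "wx": 0, "wy": 0, "wz": 0, "hand": 0}
    - {"dx": 0, "dy": 0, "dz": -2.7, "wx": 0, "wy": 0, "wz": 0, "hand": 0}
    - {"dx": 0, "dy": 0, "dz": -2.9, "wx": 0, "wy": 0, "wz": 0, "hand": 0}
    - {"dx": 0, "dy": 0, "dz": -3.0, "wx": 0, "wy": 0, "wz": 0, "hand": 0}
    - {"dx": 0, "dy": 0, "dz": -3.0, "wx": 0, "wy": 0, "wz": 0, "hand": 0}
    - {"dx": 0, "dy": 0, "dz": -3.0, "wx": 0, "wy": 0, "wz": 0, "hand": 0}

```text
clock: 5.2
eef_pos: [0.5206, -0.0182, 0.1628]
tool_rot: [0.117, 0.993, -0.0, -0.001]
ft_force: [-0.5, -0.3, -3.7]
grip_width: 0.0218
grasp_force: 59.4
```

```bash
python3 w.py w3 0.157; python3 - <<'E'
from h import *
o=bot.get_obs();print(o['grip_width'],o['ft_force'],o['ft_torque'],bot.tip_extent)
E
```

```text
5.25 [ 0.52049463 -0.0181726   0.16266633] [-0.03  0.33 -0.08  1.16  0.    0.2 ] [[-0.973, 0.232, -0.002], [0.232, 0.973, 0.0], [0.002, -0.0, -1.0]]
0.8 [315.3, 251.1, 87.4, 378.9]
-1 3178.0676478963624 centroid [500.09951451 -11.48287543] minrect ((500.53643798828125, -11.535663604736328), (35.45577621459961, 138.27565002441406), 76.59483337402344)
0.021740276871254988 [ 0.02710117 -0.21464006 -3.58852427] [ 0.00321258  0.04847015 -0.01266739] 0.011
```

View pics/w3.png

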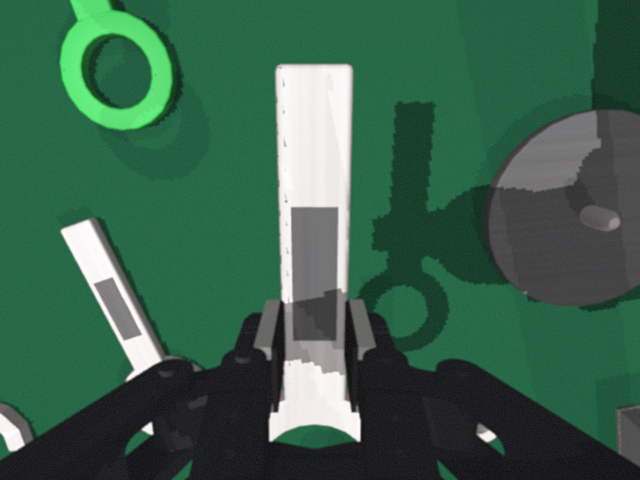

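The spanner is held: grip width is 22 mm and the weight is about 3.7 N. I carry it above the post.

Call:
drive_tool:
  rows:
    - {"dx": 0.06, "dy": 0.3, "dz": 0, "wx": 0, "wy": 0, "wz": 0, "hand": 0}
    - {"dx": 0.17, "dy": 0.9, "dz": 0, "wx": 0, "wy": 0, "wz": 0, "hand": 0}
    - {"dx": 0.29, "dy": 1.5, "dz": 0, "wx": 0, "wy": 0, "wz": 0, "hand": 0}
    - {"dx": 0.41, "dy": 2.1, "dz": 0, "wx": 0, "wy": 0, "wz": 0, "hand": 0}
    - {"dx": 0.52, "dy": 2.7, "dz": 0, "wx": 0, "wy": 0, "wz": 0, "hand": 0}
    - {"dx": 0.64, "dy": 3.3, "dz": 0, "wx": 0, "wy": 0, "wz": 0, "hand": 0}
    - {"dx": 0.76, "dy": 3.9, "dz": 0, "wx": 0, "wy": 0, "wz": 0, "hand": 0}
    - {"dx": 0.87, "dy": 4.5, "dz": 0, "wx": 0, "wy": 0, "wz": 0, "hand": 0}
    - {"dx": 0.99, "dy": 5.1, "dz": 0, "wx": 0, "wy": 0, "wz": 0, "hand": 0}
    - {"dx": 1.1, "dy": 5.7, "dz": 0, "wx": 0, "wy": 0, "wz": 0, "hand": 0}
    - {"dx": 1.22, "dy": 6.3, "dz": 0, "wx": 0, "wy": 0, "wz": 0, "hand": 0}
    - {"dx": 1.33, "dy": 6.9, "dz": 0, "wx": 0, "wy": 0, "wz": 0, "hand": 0}
    - {"dx": 1.4, "dy": 7.25, "dz": 0, "wx": 0, "wy": 0, "wz": 0, "hand": 0}
    - {"dx": 1.45, "dy": 7.46, "dz": 0, "wx": 0, "wy": 0, "wz": 0, "hand": 0}
    - {"dx": 1.45, "dy": 7.46, "dz": 0, "wx": 0, "wy": 0, "wz": 0, "hand": 0}
    - {"dx": 1.45, "dy": 7.46, "dz": 0, "wx": 0, "wy": 0, "wz": 0, "hand": 0}
    - {"dx": 1.45, "dy": 7.46, "dz": 0, "wx": 0, "wy": 0, "wz": 0, "hand": 0}

```text
clock: 7.0
eef_pos: [0.5373, 0.3603, 0.1637]
tool_rot: [0.117, 0.993, -0.0, -0.0]
ft_force: [0.1, 0.2, -3.3]
grip_width: 0.0218
grasp_force: 59.5
```

```bash
python3 - <<'E'
from h import *
o=bot.get_obs();p=o['eef_pos'];print(p,o['ft_force'],o['joint_pos'])
ims=[]
for n,(c,r) in {'top':(150,130),'scene':(360,140)}.items():
    C,im=snap(n,n+'2'); ims.append(cv2.resize(im[r:r+140,c:c+140],(400,400),interpolation=cv2.INTER_CUBIC))
    K,oo,rr=C;f=240/np.tan(np.radians(K['vfov'])/2)
    def pr(P):
        q=rr.T@(np.array(P)-oo); return (K['cx']+f*q[0]/-q[2], K['cy']-f*q[1]/-q[2])
    print(n,'post top pred',pr([.5968,.3488,.082]),'base',pr([.5968,.3488,.012]),'eye pred',pr([p[0]+.0601,p[1]-.0124,p[2]-.010]))
cv2.imwrite('pics/both2.png',np.hstack(ims)[:,:,::-1])
E
```

```text
[0.53731148 0.36025677 0.16369282] [ 0.09834189  0.24681067 -3.29525397] [ 5.90794215e-01  5.74408255e-01  3.02955349e-01  1.30019284e+00
 -3.45119087e-04  8.26230945e-01]
top post top pred (np.float64(217.2127123880572), np.float64(202.2526209640332)) base (np.float64(224.2074755798874), np.float64(207.8116245157074)) eye pred (np.float64(209.50572839535567), np.float64(195.47840417188667))
scene post top pred (np.float64(443.1928935456525), np.float64(204.18089388302172)) base (np.float64(437.23879167312765), np.float64(222.98459755432307)) eye pred (np.float64(449.7870567717814), np.float64(183.3721219812033))
```

View pics/both2.png

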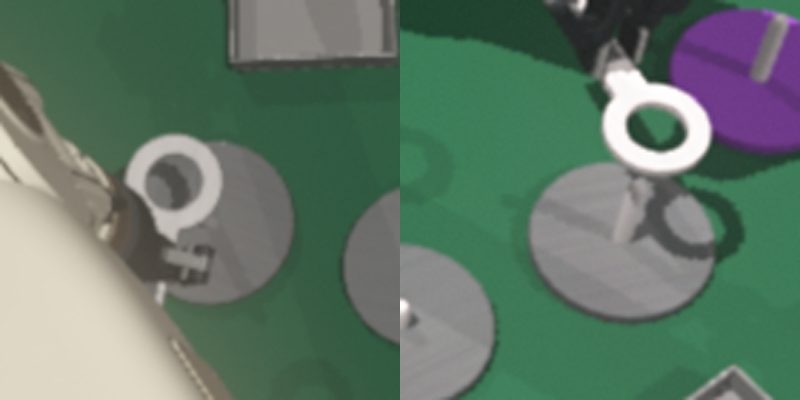

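Top shows the eye at about (211,194) and scene at about (450,184), both within about 4 mm of prediction. I lower to just above the post top and triangulate.

Call:
drive_tool:
  rows:
    - {"dx": 0, "dy": 0, "dz": 0.2, "wx": 0, "wy": 0, "wz": 0, "hand": 0}
    - {"dx": 0, "dy": 0, "dz": 0.5, "wx": 0, "wy": 0, "wz": 0, "hand": 0}
    - {"dx": 0, "dy": 0, "dz": 0.8, "wx": 0, "wy": 0, "wz": 0, "hand": 0}
    - {"dx": 0, "dy": 0, "dz": 1.0, "wx": 0, "wy": 0, "wz": 0, "hand": 0}
    - {"dx": 0, "dy": 0, "dz": 1.07, "wx": 0, "wy": 0, "wz": 0, "hand": 0}
    - {"dx": 0, "dy": 0, "dz": 1.07, "wx": 0, "wy": 0, "wz": 0, "hand": 0}
    - {"dx": 0, "dy": 0, "dz": 1.07, "wx": 0, "wy": 0, "wz": 0, "hand": 0}

```text
clock: 7.8
eef_pos: [0.5378, 0.3616, 0.1109]
tool_rot: [0.117, 0.993, 0.0, 0.0]
ft_force: [-0.5, 1.0, -3.2]
grip_width: 0.0221
grasp_force: 59.4
```

```bash
cat > tri.py <<'E'
from h import *
import sys
p=bot.get_obs()['eef_pos'];print(p)
ims=[];L=[]
for n,(c,r) in {'top':(150,130),'scene':(360,140)}.items():
    C,im=snap(n,n+sys.argv[1]); K=im[r:r+140,c:c+140]; ims.append(cv2.resize(K,(400,400),interpolation=cv2.INTER_CUBIC))
    for d in bot.outline_of(n,'ring_spanner'):
        m=d['region'].astype(np.uint8); cs,h=cv2.findContours(m,cv2.RETR_CCOMP,cv2.CHAIN_APPROX_NONE)
        for k,q in enumerate(cs):
            if cv2.contourArea(q)>80 and abs(q[0,0,0]-c-70)<70 and abs(q[0,0,1]-r-70)<70:
                (u,v),ax,an=cv2.fitEllipse(q); print(n,round(d['score'],2),'hole' if h[0][k][3]>=0 else 'outer',u,v,ax,an)
                if h[0][k][3]>=0: L.append((C[1],ray(C,u,v,0.1)-C[1]))
if len(L)>=2:
    (a,d),(b,e)=L[0],L[-1]; s=np.linalg.lstsq(np.c_[d,-e],b-a,rcond=None)[0]; P,Q=a+s[0]*d,b+s[1]*e; print('eye',P,Q)
cv2.imwrite(f'pics/both{sys.argv[1]}.png',np.hstack(ims)[:,:,::-1])
E
python3 tri.py 3
```

```text
[0.53776368 0.36163622 0.11093035]
top 0.64 outer 217.43377685546875 198.9042510986328 (28.504058837890625, 29.907413482666016) 144.20631408691406
scene 0.81 outer 443.4197692871094 197.40606689453125 (30.83782196044922, 45.41511154174805) 142.01446533203125
scene 0.81 hole 444.6640625 200.46205139160156 (14.549424171447754, 21.07880401611328) 105.48575592041016
```

View pics/both3.png

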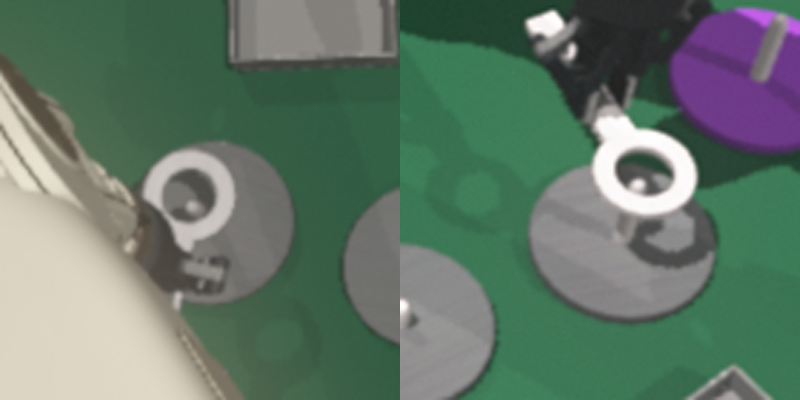

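```bash
python3 - <<'E'
from h import *
def tri(t,s):
    A=cal('top');B=cal('scene');a,d=A[1],ray(A,*t,.1)-A[1];b,e=B[1],ray(B,*s,.1)-B[1]
    s=np.linalg.lstsq(np.c_[d,-e],b-a,rcond=None)[0]; return (a+s[0]*d).round(4),(b+s[1]*e).round(4)
print(tri((216.3,198),(444.7,200.2)))
print('tip',tri((217.3,202.3),(443,205)))
im=cv2.imread('pics/top3.png'); g=im.min(2)[175:220,195:240]
m=(g>150).astype(np.uint8); cs,h=cv2.findContours(m,cv2.RETR_CCOMP,cv2.CHAIN_APPROX_NONE)
for k,q in enumerate(cs):
    if len(q)>12: print(h[0][k][3],cv2.minEnclosingCircle(q),cv2.fitEllipse(q))
E
```

```text
(array([0.6017, 0.3451, 0.1054]), array([0.6007, 0.3435, 0.1048]))
tip (array([0.5972, 0.3492, 0.0794]), array([0.5969, 0.3488, 0.0792]))
-1 ((20.760683059692383, 24.675212860107422), 17.341577529907227) ((21.36577033996582, 23.041423797607422), (27.439294815063477, 30.18344497680664), 162.7012939453125)
```

The eye sits about 4–5 mm off the post axis, well inside the 15 mm clearance. I correct that and lower gently.

Call:
drive_tool:
  rows:
    - {"dx": 0.1, "dy": 0.07, "dz": 0, "wx": 0, "wy": 0, "wz": 0, "hand": 0}
    - {"dx": 0.1, "dy": 0.07, "dz": 0.1, "wx": 0, "wy": 0, "wz": 0, "hand": 0}
    - {"dx": 0.1, "dy": 0.07, "dz": 0.25, "wx": 0, "wy": 0, "wz": 0, "hand": 0}
    - {"dx": 0.1, "dy": 0.07, "dz": 0.4, "wx": 0, "wy": 0, "wz": 0, "hand": 0}
    - {"dx": 0.1, "dy": 0.07, "dz": 0.55, "wx": 0, "wy": 0, "wz": 0, "hand": 0}
    - {"dx": 0.1, "dy": 0.07, "dz": 0.7, "wx": 0, "wy": 0, "wz": 0, "hand": 0}
    - {"dx": 0.1, "dy": 0.07, "dz": 0.85, "wx": 0, "wy": 0, "wz": 0, "hand": 0}
    - {"dx": 0.1, "dy": 0.07, "dz": 1.0, "wx": 0, "wy": 0, "wz": 0, "hand": 0}
    - {"dx": 0.1, "dy": 0.07, "dz": 1.15, "wx": 0, "wy": 0, "wz": 0, "hand": 0}
    - {"dx": 0.1, "dy": 0.07, "dz": 1.3, "wx": 0, "wy": 0, "wz": 0, "hand": 0}
    - {"dx": 0.1, "dy": 0.07, "dz": 1.4, "wx": 0, "wy": 0, "wz": 0, "hand": 0}
    - {"dx": 0.1, "dy": 0.07, "dz": 1.45, "wx": 0, "wy": 0, "wz": 0, "hand": 0}
    - {"dx": 0.1, "dy": 0.07, "dz": 1.45, "wx": 0, "wy": 0, "wz": 0, "hand": 0}
    - {"dx": 0.1, "dy": 0.07, "dz": 1.45, "wx": 0, "wy": 0, "wz": 0, "hand": 0}

```text
clock: 9.4
eef_pos: [0.5335, 0.3662, 0.0381]
tool_rot: [0.117, 0.993, 0.0, 0.0]
ft_force: [0.8, 0.0, -3.1]
grip_width: 0.0217
grasp_force: 59.5
```

```bash
python3 tri.py 4
```

```text
[0.53349417 0.36617094 0.03809802]
top 0.98 outer 222.5360565185547 206.4438934326172 (26.519474029541016, 28.807893753051758) 159.41827392578125
scene 0.57 outer 436.68426513671875 214.17446899414062 (29.16688346862793, 42.76887512207031) 148.3244171142578
```

View pics/both4.png

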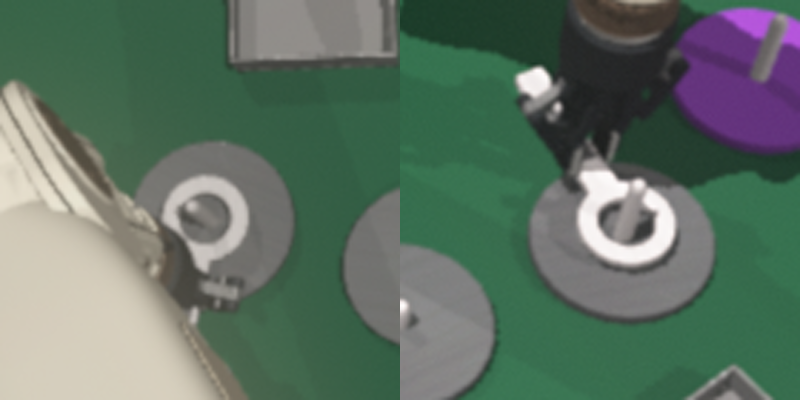

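The post now stands up through the eye with no contact force. I lower the last 11 mm slowly.

Call:
drive_tool:
  rows:
    - {"dx": 0, "dy": 0, "dz": 0.06, "wx": 0, "wy": 0, "wz": 0, "hand": 0}
    - {"dx": 0, "dy": 0, "dz": 0.12, "wx": 0, "wy": 0, "wz": 0, "hand": 0}
    - {"dx": 0, "dy": 0, "dz": 0.17, "wx": 0, "wy": 0, "wz": 0, "hand": 0}
    - {"dx": 0, "dy": 0, "dz": 0.2, "wx": 0, "wy": 0, "wz": 0, "hand": 0}
    - {"dx": 0, "dy": 0, "dz": 0.22, "wx": 0, "wy": 0, "wz": 0, "hand": 0}
    - {"dx": 0, "dy": 0, "dz": 0.22, "wx": 0, "wy": 0, "wz": 0, "hand": 0}

```text
clock: 10.2
eef_pos: [0.5331, 0.3659, 0.0272]
tool_rot: [0.117, 0.993, -0.0, -0.0]
ft_force: [-2.7, -1.3, 0.2]
grip_width: 0.0219
grasp_force: 59.9
```

It is in contact, since the weight has come off the wrist. I release and retreat straight up.

Call:
drive_tool:
  rows:
    - {"dx": 0, "dy": 0, "dz": 0, "wx": 0, "wy": 0, "wz": 0, "hand": 24}
    - {"dx": 0, "dy": 0, "dz": 0, "wx": 0, "wy": 0, "wz": 0, "hand": 28}
    - {"dx": 0, "dy": 0, "dz": 0, "wx": 0, "wy": 0, "wz": 0, "hand": 35}
    - {"dx": 0, "dy": 0, "dz": 0, "wx": 0, "wy": 0, "wz": 0, "hand": 45}
    - {"dx": 0, "dy": 0, "dz": 0, "wx": 0, "wy": 0, "wz": 0, "hand": 50}
    - {"dx": 0, "dy": 0, "dz": 0, "wx": 0, "wy": 0, "wz": 0, "hand": 50}
    - {"dx": 0, "dy": 0, "dz": -0.2, "wx": 0, "wy": 0, "wz": 0, "hand": 50}
    - {"dx": 0, "dy": 0, "dz": -0.6, "wx": 0, "wy": 0, "wz": 0, "hand": 50}
    - {"dx": 0, "dy": 0, "dz": -1.2, "wx": 0, "wy": 0, "wz": 0, "hand": 50}
    - {"dx": 0, "dy": 0, "dz": -1.8, "wx": 0, "wy": 0, "wz": 0, "hand": 50}
    - {"dx": 0, "dy": 0, "dz": -2.4, "wx": 0, "wy": 0, "wz": 0, "hand": 50}
    - {"dx": 0, "dy": 0, "dz": -2.8, "wx": 0, "wy": 0, "wz": 0, "hand": 50}
    - {"dx": 0, "dy": 0, "dz": -3, "wx": 0, "wy": 0, "wz": 0, "hand": 50}
    - {"dx": 0, "dy": 0, "dz": -3, "wx": 0, "wy": 0, "wz": 0, "hand": 50}
    - {"dx": 0, "dy": 0, "dz": -3, "wx": 0, "wy": 0, "wz": 0, "hand": 50}

```text
clock: 11.7
eef_pos: [0.5329, 0.3657, 0.176]
tool_rot: [0.117, 0.993, -0.0, -0.0]
ft_force: [-0.6, -0.2, -1.1]
grip_width: 0.0497
grasp_force: 0.0
```

```bash
python3 w.py w5 0.022; python3 - <<'E'
import cv2,numpy as np
from h import *
C,im=snap('scene','s5'); a=cv2.imread('pics/w5.png')
cv2.imwrite('pics/b5.png',np.hstack([cv2.resize(a,(400,300)),cv2.resize(im[140:290,350:550],(400,300))[:,:,::-1]]))
E
```

```text
11.75 [0.53253954 0.36552061 0.17524386] [ 0.6   0.57  0.32  1.33 -0.    0.84] [[-0.973, 0.232, -0.002], [0.232, 0.973, -0.002], [0.002, -0.002, -1.0]]Traceback (most recent call last):
  File "w.py", line 6, in <module>
    d=bot.outline_of('wrist','ring_spanner')[0]; m=d['region'].astype(np.uint8); print(d['score'],d['extent'])
      ~~~~~~~~~~~~~~~~~~~~~~~~~~~~~~~~~~~~~~^^^
IndexError: list index out of range
```

View pics/b5.png

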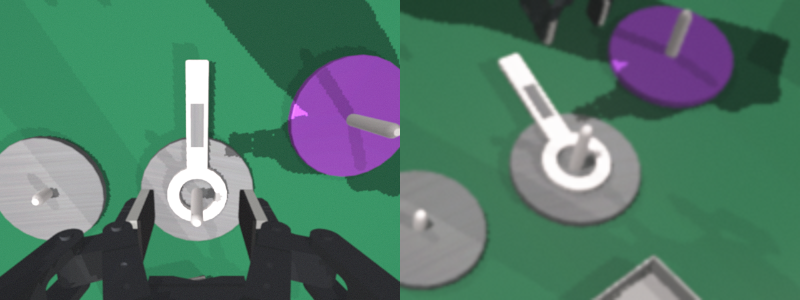

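The spanner lies flat on the tall stand's foot with the post through its eye, and the gripper is clear.

```bash
python3 -c "
from workcell import bot
print(bot.job_done())"
```

```text
the job is handed in; nothing more can be done
None
```

The ring spanner hangs by its eye on the tall post, lying flat on the foot; I lowered it on, released it, left the other two spanners untouched, and handed the job in at about 12 s (no verdict was returned).

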